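# Tap a jammed droppings tray free

## Task

The droppings tray has jammed in the red cage base. Take the mallet and work the tray away from the robot with gentle taps on its two yellow lugs, on alternating sides, until it is out of the spring clips and you feel both of its sides pressed up against the green stop bar; then stand the mallet upright back on its blue mat, near the middle. Touch the tray with the mallet only, change sides when it binds instead of forcing it (keep every push under 15 N), and leave the jar, the bird drinker and the carton where they stand.

Things in the scene. Friction and masses are not known exactly. Their poses are not given: they have to be found in the camera images.
- base: Low red plastic base of a bird show cage, fixed. Its x is the way the tray comes out, away from the robot. Floor 8 mm thick, x = -50 to 75 mm, 194 mm wide; wires across its top, 45 mm high. Origin on the counter, in the middle. Guide walls (y = +-86 to 96 mm, x = -42 to 42 mm) leave the tray about 1 mm of play on each side. A red housing (72 mm wide, 34 mm high, x = -75 to -104 mm) stands between the tray's lugs.
- clips (a point): Point midway between the two sprung clips, at x = 0, y = 0, z = 25 mm of the base. The clips press on the tray's rails at y = +-77 mm. Moving one side takes a push of 5 to 10 N on its lug; the clip lets go when that side has moved out 14 mm from flush; past that the tray slides lightly.
- tray: Grey metal droppings tray, 150 mm long (its x, along the base's x), 170 mm wide, 0.35 kg, lying loose on the base's floor 8 mm above the counter. Origin: centre of its underside; flush and straight it is at x = y = 0 of the base. It starts within 3 mm of flush, a little askew. It binds in the guides when one lug is some 3 to 6 mm ahead of the other (it varies): the force then climbs steeply until the other lug is pushed.
- lug_left (a point): Centre of the striking face of the yellow lug at the tray's left (+y) corner, at (-95, 80, 15) mm in the tray's frame. The face looks to the tray's -x, towards the robot, is 26 mm wide and spans 8 to 44 mm above the counter. Pushing it turns the tray about its other side. It is 170 mm behind the tray's front edge.
- lug_right (a point): The same for the lug at the tray's right (-y) corner, at (-95, -80, 15) mm in the tray's frame.
- stop: Green stop bar, fixed across the front of the base, 20 mm (x) by 200 by 26 mm high; origin at the centre of its underside, axes along the base's. Its near face (x = -10 mm) stops the front edge of the tray after 16 to 22 mm of travel from flush. With the tray against it both lug points are at x = -180 mm in its frame; both must end within 3 mm of that, after a press of a few newtons against the bar.
- mallet: Rubber mallet standing on its head, handle straight up, 0.3 kg. Head: black block 70 mm long (its x; the two ends are the striking faces), 40 mm wide, 45 mm high. Handle: pale wood, 24 by 24 mm square, centred on the head, stubby, from 45 to 107 mm above its underside. Origin: centre of the head's underside, z up. Pinch the handle from above at about 76 mm and strike with an end of the head.
- mat: Blue mat, 120 by 120 by 4 mm, fixed to the counter, on which the mallet stands at the start, at the left or the right of the base. Origin: centre of its underside on the counter.
- jar: Clear jar with a green lid, 64 mm across, 100 mm high, origin at the centre of its underside. Leave alone.
- drinker: White bird drinker on a red dish, 110 mm across, 115 mm high, origin at the centre of its underside. Leave alone.
- carton: Cardboard carton, 70 by 110 by 90 mm high, origin at the centre of its underside. Leave alone.

How it is judged:
By the outcome, as a careful person would: the job done as asked, in the order asked, and still so for the second after the job is handed in, with the robot touching nothing.
It also fails if it takes over 64 s, if anything falls off the work surface, if the arm or the gripper's body presses on something with over 40 N, if the wrist force passes 120 N, or if a joint passes its speed limit or range.

## Robot

A 6-joint arm with a two-finger parallel gripper is mounted at the origin on the work surface. World frame = base frame: x ahead of the robot, y to its left, z up, the work surface at z = 0. Lengths are in m, angles in rad, forces in N, time in s.
With the tool pointing down it reaches from about 0.325 to 0.775 m from the base axis. Payload 9.3 kg.
Tool frame: the origin (TCP) lies at the very end of the fingers, on their centre line; the grasp point (between the pads) lies 19 mm behind it; z points along the fingers, y is the line along which they close (so a half turn about z gives the same grasp; the last joint's range is limited). The gripper opens to 85 mm and grips with 20 to 120 N. Pads are 22 mm wide; open, the fingers measure 114 mm over their backs; the gripper's body (76 mm by 85 mm) begins 54 mm behind the grasp point. The pads swing forward as they close: fully open they stand 13 mm farther back than shut.
Start: joints at [-1.367, 0.259, 0.021, 1.334, 0, 1.418], TCP at [0.192, -0.515, 0.231] pointing down, gripper open.
Joint ranges: [-3.04, 3.04], [-0.91, 1.82], [-1.04, 1.36], [-1.92, 1.95], [-1.52, 1.45], [-3.14, 3.14]. Speed limits (rad/s): [2.22, 2.22, 2.79, 3.14, 3.14, 3.14].

## Interface

Orientations are given as a unit quaternion [w, x, y, z].
In Python, from bench import env gives the robot as it stands.
- The arm moves only by the shell command python3 -m jog 'ROWS' [FORCE]. ROWS is JSON, a list of rows, each a list of 7 numbers: the gripper command: -1 is shut, 1 is fully open, values between are in proportion, then the shift along the tool's x, y, z in mm, then the turn, a rotation vector about the tool's x, y, z in rad. A call has 1 to 12 rows; each row is the pose to reach, as a shift and turn from the pose commanded when the call began, along the tool's axes at that moment; what a row does not reach only later rows make up. A row lasts 1/12 s, in which the tool goes at most 41.7 mm and 7.16 degrees, less where a joint would pass 70% of its speed; a pose out of reach is approached as far as the arm can. A call with a gripper value outside its range is refused whole. The fingers move at their own pace and stop on an object; FORCE is the grip in N (left out, the last holds). Time passes only in rows, so rows that repeat a pose let the fingers close. It gives the time, the measured TCP pose, the force, the opening and the grip force at its end, in the units of the state.
- env.read_state(): the state, without advancing time (a new reading comes with each control period).
- env.camera(name): name is "side" or "top" or "wrist"; returns the picture (420x560x3 uint8, red, green, blue); there is no depth.
- env.get_calibration(name): a dict with "camera_matrix" (3x3 intrinsics, pixels), "k1" (the pictures are not rectified: a ray, as slopes to the right and down, at radius r is drawn at 1 + k1 r^2 times it, then the intrinsics apply), "R" (3x3) and "t" (3): a world point X has camera coordinates R X + t. Camera axes: x right, y down, z forward; pixel columns grow to the right and rows downward; lengths in m; the calibration is good to about 2 mm. A picture is of the moment at which its call begins: read the wrist's pose just before it. get_calibration takes no time and is no camera call; for the wrist camera it gives the pose at the moment of the call.
- env.finish_job(): hands the job in; it is judged then, once.
The state is a dict: "time_s": time; "joint_pos": joint angles; "dq": joint speeds; "effort": joint torques, N m; "position": TCP position; "orientation": TCP orientation; "contact_force": force on the tool from outside, world axes, zero at the start; "torque": the same for the moment, N m; "finger_gap": finger opening in m; "gripper_force": force on a finger pad.
Only numpy, scipy, OpenCV 4.12 (cv2) and the standard library are available. Lean on these libraries where they do the work, as an engineer would, in place of code of your own. Each camera call takes 0.05 s, during which the arm holds its last target. There are 200 camera calls.

## Working session

There is one attempt and no reset: what is moved stays moved. The work goes in short steps, Python scripts to look and compute and a shell command to move; the robot and the scene stay as the last step left them, time stands still between calls to the robot, and variables do not carry over. Pictures are saved under pics/ and viewed, at most 10 in all, crops included, and the job is handed in when it is done.

```bash
mkdir -p pics; cat > h.py <<'E'
import numpy as np, cv2
from bench import env
def snap(n,f): 
    c=env.get_calibration(n); im=env.camera(n)[:,:,::-1].copy(); cv2.imwrite('pics/'+f,im); return im,c
def ray(c,u,v):
    K=np.array(c['camera_matrix']); d=np.array([(u-K[0,2])/K[0,0],(v-K[1,2])/K[1,1]])
    s=d.copy()
    for _ in range(20): s=d/(1+c['k1']*(s@s))
    R=np.array(c['R']);return -R.T@np.array(c['t']),R.T@np.array([s[0],s[1],1])
def at(c,u,v,z):
    o,r=ray(c,u,v); return (o+r*(z-o[2])/r[2]).round(4)
def proj(c,X):
    K=np.array(c['camera_matrix']);p=np.array(c['R'])@np.array(X)+np.array(c['t']);s=p[:2]/p[2];s=s*(1+c['k1']*(s@s))
    return (K[:2,:2]@s+K[:2,2]).round(1)
E
python3 - <<'E'
from h import *
a,c=snap('top','top.png'); b,d=snap('side','side.png')
print(env.read_state()); print(c['R'],c['t'],d['R'],d['t'])
cv2.imwrite('pics/both.png',cv2.resize(a,(800,600),interpolation=cv2.INTER_CUBIC))
E
```

```text
{'time_s': 0.1, 'joint_pos': array([-1.36658631e+00,  2.59141248e-01,  2.08602310e-02,  1.33368909e+00,
        7.38919548e-06,  1.41822604e+00]), 'dq': array([-0.00187229, -0.00123997,  0.00220805, -0.00058786,  0.00078091,
       -0.00182888]), 'effort': array([ 5.35542669e-03, -5.56690192e+01,  3.45071304e+01,  1.15750573e-02,
       -2.06239552e-04,  1.02443349e-05]), 'position': array([ 0.19205709, -0.51512586,  0.23073259]), 'orientation': array([-5.86788812e-04,  9.84130459e-01,  1.77445470e-01, -1.14583465e-05]), 'contact_force': array([ 0.36691779, -0.46766407, -0.80352277]), 'torque': array([0.02003176, 0.00764634, 0.05203612]), 'gripper_force': 0.0, 'finger_gap': 0.08535181492310098}
[[-0.02435583 -0.99965494  0.00983857]
 [-0.98031506  0.02195348 -0.19621528]
 [ 0.19593158 -0.01442388 -0.98051148]] [0.01367768 0.60790526 0.75968156] [[-0.99890636 -0.04338376  0.01743343]
 [-0.04263317  0.6920676  -0.72057259]
 [ 0.01919603 -0.72052779 -0.69316032]] [0.58871582 0.06335024 1.07883801]
```

View pics/both.png

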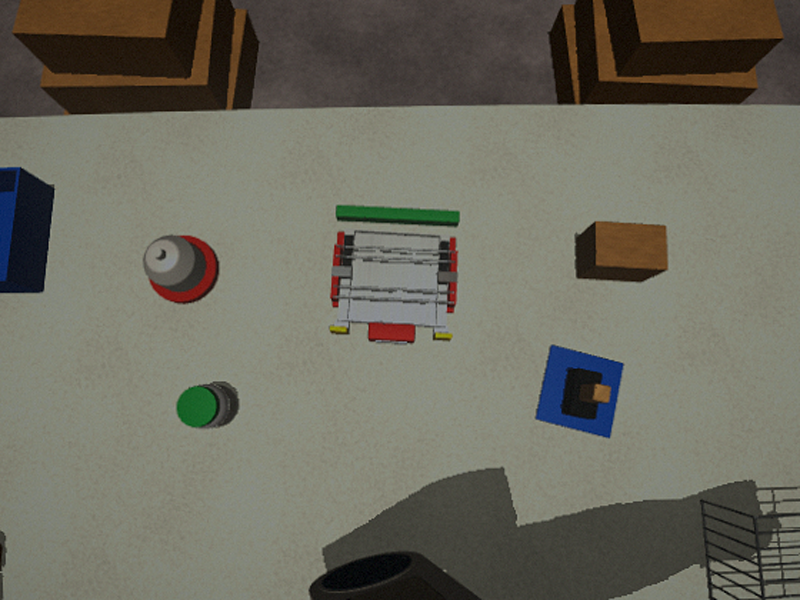

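View pics/side.png

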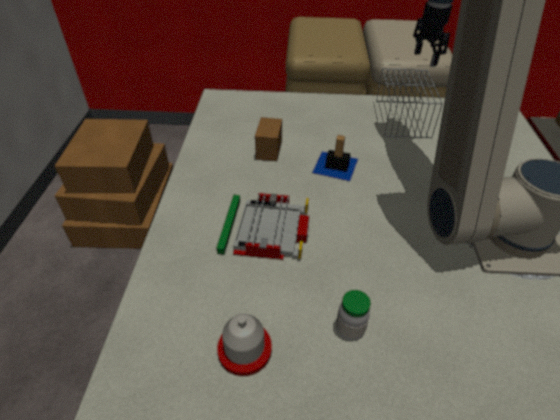

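The top view (800 px scale) shows the base around (395,275), the yellow lugs at about (338,329) and (443,336), and the green bar at (397,214). The mat is around (580,391) with the mallet on it, and its handle top is at (602,393). The jar is at (197,405), the drinker at (183,268) and the carton at (622,250).

```bash
python3 - <<'E'
from h import *
a=cv2.imread('pics/top.png');c=env.get_calibration('top');s=.7
for n,u,v,z in [('mat',552,345,.004),('mat',623,362,.004),('mat',610,437,.004),('mat',536,419,.004),('handle top',602,393,.111),
 ('bar',337,206,.026),('bar',459,212,.026),('bar n',337,219,.026),('bar n',458,225,.026),('lugL',338,327,.044),('lugR',443,334,.044),('jar',197,405,.1),('carton',595,223,.09),('carton',666,280,.09)]:
    print(n,at(c,u*s,v*s,z))
cv2.imwrite('pics/c1.png',cv2.resize(a[135:250,220:330],None,fx=5,fy=5,interpolation=cv2.INTER_CUBIC))
cv2.imwrite('pics/c1.png',np.hstack([cv2.resize(a[138:248,228:328],(500,550),interpolation=cv2.INTER_CUBIC),cv2.resize(a[235:310,370:440],(300,321),interpolation=cv2.INTER_CUBIC).repeat(1,0) if 0 else cv2.copyMakeBorder(cv2.resize(a[235:310,370:440],(300,321),interpolation=cv2.INTER_CUBIC),0,229,0,0,cv2.BORDER_CONSTANT)]))
E
```

```text
mat [ 0.5267 -0.2445  0.004 ]
mat [ 0.4966 -0.3565  0.004 ]
mat [ 0.3817 -0.3246  0.004 ]
mat [ 0.4127 -0.2107  0.004 ]
handle top [ 0.449  -0.2771  0.111 ]
bar [0.7579 0.0938 0.026 ]
bar [ 0.7435 -0.1035  0.026 ]
bar n [0.7358 0.0938 0.026 ]
bar n [ 0.7215 -0.1009  0.026 ]
lugL [0.5581 0.0909 0.044 ]
lugR [ 0.5438 -0.0677  0.044 ]
jar [0.4464 0.2806 0.1   ]
carton [ 0.7   -0.299  0.09 ]
carton [ 0.6102 -0.3973  0.09  ]
```

View pics/c1.png

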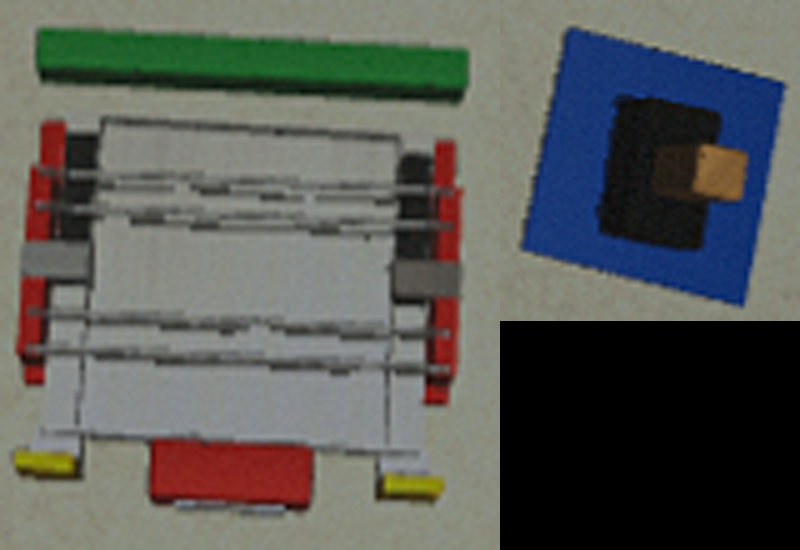

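```bash
python3 - <<'E'
from h import *
c=env.get_calibration('top')
f=lambda x,y,z:at(c,370+x/4.286,235+y/4.286,z)
P=[f(*p,.049) for p in [(118,97),(220,112),(203,248),(100,232)]]
print(P,np.mean(P,0)); e=P[0]-P[3]+P[1]-P[2];print('yaw',np.degrees(np.arctan2(e[1],e[0])))
print('handle',f(221,172,.111))
g=lambda x,y,z:at(c,228+x/5,138+y/5,z)
L=g(47,453,.044);R=g(413,477,.044);B=g(38,29,.026);B2=g(468,48,.026);N=g(40,68,.026);N2=g(466,92,.026)
print(L,R,B,B2,N,N2,g(38,80,0),g(464,103,0))
e=B-B2;y0=np.arctan2(-e[0],e[1]);print('base yaw',np.degrees(y0)); x=np.array([np.cos(y0),np.sin(y0),0])
print('bar-lug along x',(B+B2)[:3]@x/2-L@x,(B+B2)@x/2-R@x,(N+N2)@x/2-R@x)
st=env.read_state();p=st['position'];t=np.mean(P,0)
print('world shift to mallet',t-p)
E
```

```text
[array([ 0.4874, -0.2525,  0.049 ]), array([ 0.4785, -0.3034,  0.049 ]), array([ 0.4125, -0.2889,  0.049 ]), array([ 0.4219, -0.2382,  0.049 ])] [ 0.450075 -0.27075   0.049   ]
yaw -12.35338003870288
handle [ 0.4489 -0.2774  0.111 ]
[0.5587 0.0892 0.044 ] [ 0.5446 -0.0688  0.044 ] [0.7589 0.0945 0.026 ] [ 0.7455 -0.1043  0.026 ] [0.7399 0.0936 0.026 ] [ 0.7241 -0.1024  0.026 ] [0.743  0.0971 0.    ] [ 0.7273 -0.1047  0.    ]
base yaw -3.856156256559016
bar-lug along x 0.1993903191796802 0.2028326088701904 0.18264471508630753
world shift to mallet [ 0.25801791  0.24437586 -0.18173259]
```

```bash
python3 -m jog '[[1,325,-135,40,0,0,0.565],[1,325,-135,40,0,0,0.565],[1,325,-135,40,0,0,0.565],[1,325,-135,40,0,0,0.565],[1,325,-135,40,0,0,0.565],[1,325,-135,40,0,0,0.565],[1,325,-135,40,0,0,0.565],[1,325,-135,40,0,0,0.565],[1,325,-135,40,0,0,0.565],[1,325,-135,40,0,0,0.565],[1,325,-135,40,0,0,0.565],[1,325,-135,40,0,0,0.565]]'
python3 - <<'E'
from h import *
a,c=snap('wrist','w1.png');print(env.read_state()['position'],np.array(c['R']),c['t'])
E
```

```text
time_s: 1.1
position: [0.4493, -0.2753, 0.191]
orientation: [-0.0, 0.995, -0.104, -0.0]
contact_force: [1.1, 0.3, -0.2]
finger_gap: 0.0855
gripper_force: 0.0
[ 0.44902868 -0.27579094  0.19118143] [[-0.20434845 -0.97889734 -0.00130649]
 [-0.92417141  0.19248386  0.32993511]
 [-0.32272112  0.06862915 -0.94400271]] [-0.1778798   0.43826489  0.50615655]
```

View pics/w1.png

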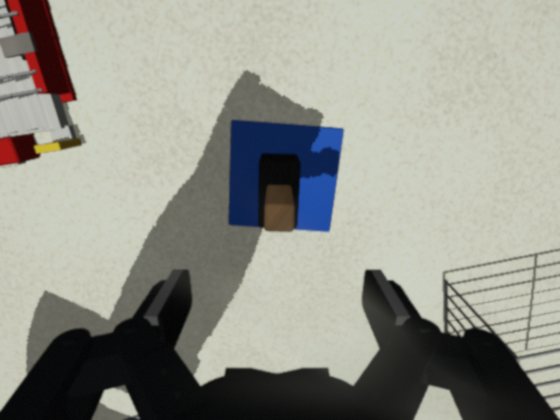

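The wrist view shows the mallet in line with the fingers: head at columns 260–299, handle at 265–295, rows 184–231.

```bash
python3 - <<'E'
from h import *
c=env.get_calibration('wrist');a=np.radians(-12);R=np.array([[np.cos(a),-np.sin(a)],[np.sin(a),np.cos(a)]])
for x,y,z in [(.035,.02,.049),(.035,-.02,.049),(.012,.012,.111),(.012,-.012,.111),(-.012,.012,.111),(-.012,-.012,.111)]:
    q=R@[x,y]+[.449,-.275];print(proj(c,[*q,z]))
for u,v,z in [(261,155,.049),(299,155,.049),(266,185,.111),(293,185,.111),(265,231,.111),(295,231,.111)]:print(at(c,u,v,z))
E
```

```text
[254.1 159. ]
[296.8 159.1]
[259.4 202.9]
[290.6 203. ]
[259.9 231.7]
[290.1 231.8]
[ 0.4897 -0.2699  0.049 ]
[ 0.4824 -0.3046  0.049 ]
[ 0.4761 -0.2738  0.111 ]
[ 0.4719 -0.2937  0.111 ]
[ 0.4395 -0.2649  0.111 ]
[ 0.4346 -0.2882  0.111 ]
```

```bash
python3 -m jog '[[1,1,4,90,0,0,0],[1,1,4,130,0,0,0],[1,1,4,130,0,0,0],[1,1,4,130,0,0,0],[1,1,4,130,0,0,0],[-1,1,4,130,0,0,0],[-1,1,4,130,0,0,0],[-1,1,4,130,0,0,0],[-1,1,4,130,0,0,0],[-1,1,4,130,0,0,0],[-1,1,4,130,0,0,0],[-1,1,4,130,0,0,0]]' 100
```

```text
time_s: 2.15
position: [0.4502, -0.2798, 0.0624]
orientation: [0.001, 0.995, -0.104, 0.001]
contact_force: [0.4, 0.7, 7.5]
finger_gap: 0.0226
gripper_force: 97.5
```

```bash
python3 -m jog '[[-1,0,0,-30,0,0,0],[-1,-19,-216,-30,0,0,-0.141],[-1,-19,-216,-30,0,0,-0.141],[-1,-19,-216,-30,0,0,-0.141],[-1,-19,-216,-30,0,0,-0.141],[-1,-19,-216,-30,0,0,-0.141],[-1,-19,-216,-30,0,0,-0.141],[-1,-19,-216,-30,0,0,-0.141],[-1,-19,-216,-30,0,0,-0.141]]'
python3 - <<'E'
from h import *
c0=env.get_calibration('wrist');a,c=snap('wrist','w2.png');s=env.read_state();print(s['position'],s['orientation'],s['contact_force'],s['finger_gap'])
b,_=snap('top','t2.png')
E
```

```text
time_s: 2.9
position: [0.4757, -0.0638, 0.0913]
orientation: [0.0, 0.999, -0.033, -0.0]
contact_force: [-0.4, -0.0, -3.4]
finger_gap: 0.0229
gripper_force: 100.0
[ 0.47572189 -0.06459085  0.09127594] [ 2.26434749e-04  9.99443974e-01 -3.33419971e-02 -4.80515021e-05] [-0.17019539  0.33140088 -2.80454829] 0.02275880212642672
```

View pics/w2.png

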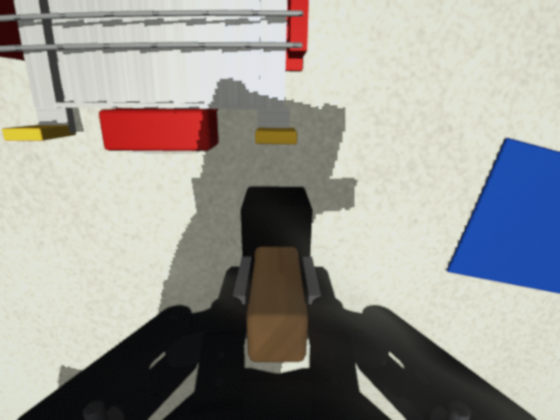

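The right lug at (276,136) is in line with the mallet head (columns 242–312), and the left lug is at (37,133). The grip is straight.

```bash
python3 - <<'E'
from h import *
c=env.get_calibration('wrist')
for u,v,z in [(276,144,.008),(276,131,.044),(6,140,.008),(6,130,.044),(70,124,.044),(70,134,.008),(37,138,.008)]:print(at(c,u,v,z))
for d in (.035,): print(proj(c,[.4757+.035,-.0646-.002,.0788]),proj(c,[.4757+.035,-.0646-.002,.0338]))
E
```

```text
[ 0.5317 -0.0688  0.008 ]
[ 0.544  -0.0697  0.044 ]
[0.5499 0.1338 0.008 ]
[0.5575 0.0989 0.044 ]
[0.5575 0.056  0.044 ]
[0.55   0.0822 0.008 ]
[0.5492 0.1087 0.008 ]
[274.2 201.1] [274.7 180.7]
```

```bash
python3 -m jog '[[-1,0,0,23,0,0,0],[-1,10,0,23,0,0,0],[-1,20,0,23,0,0,0],[-1,20,0,23,0,0,0],[-1,20,0,23,0,0,0]]'; python3 -m jog '[[-1,1.5,0,0,0,0,0],[-1,3,0,0,0,0,0],[-1,4.5,0,0,0,0,0],[-1,6,0,0,0,0,0]]'
```

```text
time_s: 3.42
position: [0.4968, -0.0664, 0.0688]
orientation: [0.0, 0.999, -0.034, 0.0]
contact_force: [0.1, -0.2, -3.1]
finger_gap: 0.0228
gripper_force: 99.8
time_s: 3.75
position: [0.5017, -0.0659, 0.0685]
orientation: [0.0, 0.999, -0.034, 0.0]
contact_force: [-0.1, -0.3, -3.7]
finger_gap: 0.0229
gripper_force: 99.8
```

```bash
python3 -m jog '[[-1,1,0,0,0,0,0],[-1,2,0,0,0,0,0],[-1,2,0,0,0,0,0]]'|grep -E 'pos|cont';python3 -m jog '[[-1,1,0,0,0,0,0],[-1,1,0,0,0,0,0]]'|grep -E 'pos|cont'
```

```text
position: [0.5038, -0.066, 0.0683]
contact_force: [0.3, -0.2, -2.9]
position: [0.5043, -0.0661, 0.0682]
contact_force: [-1.5, 0.3, -1.8]
```

```bash
for i in 1 ; do python3 -m jog '[[-1,0.5,0,0,0,0,0],[-1,1,0,0,0,0,0]]'|grep -E 'pos|cont'; python3 -m jog '[[-1,0.5,0,0,0,0,0],[-1,1,0,0,0,0,0]]'|grep -E 'pos|cont'; done
```

```text
position: [0.5048, -0.0662, 0.0681]
contact_force: [-5.0, -0.4, -1.1]
position: [0.5061, -0.0664, 0.0681]
contact_force: [-4.4, -2.1, -3.1]
```

```bash
python3 -m jog '[[-1,0.5,0,0,0,0,0],[-1,1,0,0,0,0,0],[-1,1.5,0,0,0,0,0]]'|grep -E 'pos|cont'; python3 -m jog '[[-1,0.5,0,0,0,0,0],[-1,1,0,0,0,0,0]]'|grep -E 'pos|cont'
```

```text
position: [0.508, -0.0664, 0.0681]
contact_force: [-5.6, -2.0, -4.0]
position: [0.5091, -0.0664, 0.0682]
contact_force: [-4.4, -1.7, -3.2]
```

```bash
python3 -m jog '[[-1,0.5,0,0,0,0,0],[-1,1,0,0,0,0,0]]'|grep -E 'pos|cont'; python3 -m jog '[[-1,0.4,0,0,0,0,0],[-1,0.7,0,0,0,0,0]]'|grep -E 'pos|cont'
```

```text
position: [0.5095, -0.0666, 0.0682]
contact_force: [-7.5, -2.9, -1.7]
position: [0.5103, -0.0666, 0.0681]
contact_force: [-7.0, -1.6, -3.6]
```

```bash
python3 -m jog '[[-1,-25,0,0,0,0,0],[-1,-25,-40,0,0,0,0],[-1,-25,-80,0,0,0,0],[-1,-25,-120,0,0,0,0],[-1,-25,-160,0,0,0,0],[-1,-16,-160,0,0,0,0],[-1,-8,-160,0,0,0,0],[-1,-6,-160,0,0,0,0],[-1,-6,-160,0,0,0,0]]'|grep -E 'pos|cont|ori|time';python3 -m jog '[[-1,1,0,0,0,0,0],[-1,2,0,0,0,0,0],[-1,2,0,0,0,0,0]]'|grep -E 'pos|cont'; python3 -m jog '[[-1,1,0,0,0,0,0],[-1,1,0,0,0,0,0]]'|grep -E 'pos|cont'
```

```text
time_s: 6.0
position: [0.516, 0.07, 0.0683]
orientation: [-0.009, 1.0, -0.018, 0.001]
contact_force: [0.4, -0.9, -2.6]
position: [0.5168, 0.07, 0.0682]
contact_force: [-0.7, 0.3, -3.2]
position: [0.5178, 0.0703, 0.0683]
contact_force: [-0.7, 0.7, -2.8]
```

```bash
python3 - <<'E'
from h import *
s=env.read_state();print({k:np.round(s[k],4) for k in ('joint_pos','position','orientation','contact_force','torque','finger_gap')})
a,c=snap('wrist','w3.png')
E
```

```text
{'joint_pos': array([-0.0358,  0.3143, -0.3389,  0.9177,  0.0177,  3.1406]), 'position': array([0.5178, 0.0703, 0.0683]), 'orientation': array([-8.900e-03,  9.998e-01, -1.740e-02,  1.000e-04]), 'contact_force': array([-0.7162,  0.699 , -2.7681]), 'torque': array([-0.0203, -0.0242,  0.0264]), 'finger_gap': np.float64(0.023)}
```

View pics/w3.png

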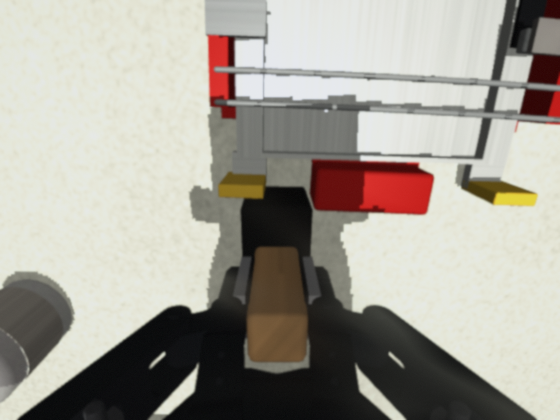

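The mallet sits 23 mm short of the left lug, which is at (242,186) against head column 277. Joint 6 is at its limit, so I'll approach the left lug with a small yaw.

```bash
python3 -m jog '[[-1,-12,0,0,0,0,0],[-1,-12,-23,0,-0.0178,0,-0.07],[-1,-12,-23,0,-0.0178,0,-0.07],[-1,-12,-23,0,-0.0178,0,-0.07],[-1,-12,-23,0,-0.0178,0,-0.07]]'|grep -E 'pos|cont|ori|time'; python3 -c "
from h import *
print(env.read_state()['joint_pos'].round(4))"
```

```text
time_s: 6.88
position: [0.5066, 0.094, 0.0687]
orientation: [0.0, 1.0, 0.018, 0.0]
contact_force: [-0.7, 0.1, -2.6]
[ 2.0600e-02  3.0380e-01 -3.5380e-01  9.1280e-01 -1.0000e-04  3.1266e+00]
```

```bash
python3 -m jog '[[-1,5,0.5,0,0,0,0],[-1,7,0.7,0,0,0,0],[-1,8,0.8,0,0,0,0],[-1,9,0.9,0,0,0,0],[-1,9,0.9,0,0,0,0]]'|grep -E 'pos|cont'; python3 -m jog '[[-1,1,0.1,0,0,0,0],[-1,1,0.1,0,0,0,0]]'|grep -E 'pos|cont';python3 -m jog '[[-1,1,0.1,0,0,0,0],[-1,1,0.1,0,0,0,0]]'|grep -E 'pos|cont'
```

```text
position: [0.5158, 0.0931, 0.0686]
contact_force: [-0.8, 0.4, -2.6]
position: [0.5167, 0.0932, 0.0687]
contact_force: [-0.3, -0.0, -2.9]
position: [0.5177, 0.0933, 0.0687]
contact_force: [0.3, 0.5, -3.1]
```

```bash
for i in 1; do python3 -m jog '[[-1,1,0.1,0,0,0,0],[-1,1,0.1,0,0,0,0]]'|grep -E 'pos|cont';python3 -m jog '[[-1,1,0.1,0,0,0,0],[-1,1,0.1,0,0,0,0]]'|grep -E 'pos|cont'; python3 -m jog '[[-1,0.5,0.1,0,0,0,0],[-1,1,0.1,0,0,0,0]]'|grep -E 'pos|cont'; done
```

```text
position: [0.5184, 0.0933, 0.0686]
contact_force: [-1.5, -0.1, -2.7]
position: [0.5188, 0.0933, 0.0685]
contact_force: [-5.3, 1.0, -0.7]
position: [0.5197, 0.0934, 0.0685]
contact_force: [-4.0, 1.5, -1.3]
```

```bash
for i in 1; do python3 -m jog '[[-1,0.5,0.1,0,0,0,0],[-1,1,0.1,0,0,0,0],[-1,1.5,0.1,0,0,0,0]]'|grep -E 'pos|cont';python3 -m jog '[[-1,0.5,0,0,0,0,0],[-1,1,0.1,0,0,0,0]]'|grep -E 'pos|cont'; python3 -m jog '[[-1,0.4,0.1,0,0,0,0],[-1,0.8,0.1,0,0,0,0]]'|grep -E 'pos|cont'; done
```

```text
position: [0.5212, 0.0934, 0.0684]
contact_force: [-4.3, 2.8, -1.7]
position: [0.5223, 0.0934, 0.0684]
contact_force: [-4.5, 1.0, -3.0]
position: [0.5235, 0.0931, 0.0684]
contact_force: [-4.5, 1.5, -4.5]
```

```bash
python3 -m jog '[[-1,-25,-2,0,0,0,0],[-1,-30,37,0,0,0,0],[-1,-34,77,0,0,0,0],[-1,-38,117,0,0,0,0],[-1,-41,157,0,0,0,0],[-1,-32,159,0,0,0,0],[-1,-26,159,0,0,0,0],[-1,-24,159,0,0,0,0],[-1,-23,159,0,0,0,0],[-1,-22,159,0,0,0,0]]'|grep -E 'pos|cont|ori|time'; python3 -m jog '[[-1,1,0.1,0,0,0,0],[-1,1,0.1,0,0,0,0]]'|grep -E 'pos|cont';python3 -m jog '[[-1,1,0.1,0,0,0,0],[-1,1,0.1,0,0,0,0]]'|grep -E 'pos|cont'
```

```text
time_s: 9.55
position: [0.5077, -0.0656, 0.0686]
orientation: [-0.0, 1.0, 0.019, 0.0]
contact_force: [-0.0, 0.5, -2.4]
position: [0.5087, -0.0658, 0.0687]
contact_force: [-0.4, -0.7, -3.1]
position: [0.5097, -0.0665, 0.0688]
contact_force: [-0.5, 0.2, -2.9]
```

```bash
for i in 1; do python3 -m jog '[[-1,1,0.1,0,0,0,0],[-1,1,0.1,0,0,0,0]]'|grep -E 'pos|cont';python3 -m jog '[[-1,0.5,0.1,0,0,0,0],[-1,1,0.1,0,0,0,0]]'|grep -E 'pos|cont'; python3 -m jog '[[-1,0.5,0.1,0,0,0,0],[-1,1,0.1,0,0,0,0]]'|grep -E 'pos|cont'; done
```

```text
position: [0.5103, -0.0668, 0.0686]
contact_force: [-1.3, 0.7, -2.3]
position: [0.5109, -0.067, 0.0686]
contact_force: [-4.9, -1.0, -0.5]
position: [0.5121, -0.0674, 0.0686]
contact_force: [-4.5, -2.1, -1.2]
```

```bash
for i in 1; do python3 -m jog '[[-1,0.5,0.1,0,0,0,0],[-1,1,0.1,0,0,0,0],[-1,1.5,0.2,0,0,0,0],[-1,2,0.2,0,0,0,0]]'|grep -E 'pos|cont';python3 -m jog '[[-1,0.5,0.1,0,0,0,0],[-1,1,0.1,0,0,0,0]]'|grep -E 'pos|cont'; python3 -m jog '[[-1,0.5,0.1,0,0,0,0],[-1,1,0.1,0,0,0,0]]'|grep -E 'pos|cont'; done
```

```text
position: [0.5143, -0.0676, 0.0686]
contact_force: [-3.8, -2.1, -2.4]
position: [0.5152, -0.0678, 0.0686]
contact_force: [-7.2, -3.2, -1.1]
position: [0.5158, -0.0679, 0.0685]
contact_force: [-5.7, -3.4, -2.8]
```

```bash
python3 -m jog '[[-1,-25,-2,0,0,0,0],[-1,-21,-42,0,0,0,0],[-1,-17,-82,0,0,0,0],[-1,-13,-122,0,0,0,0],[-1,-9,-161,0,0,0,0],[-1,2,-161,0,0,0,0],[-1,8,-161,0,0,0,0],[-1,9,-161,0,0,0,0],[-1,10,-161,0,0,0,0],[-1,11,-161,0,0,0,0],[-1,12,-161,0,0,0,0],[-1,12,-161,0,0,0,0]]'|grep -E 'pos|cont|ori|time'; python3 -m jog '[[-1,0.5,0.1,0,0,0,0],[-1,1,0.1,0,0,0,0]]'|grep -E 'pos|cont';python3 -m jog '[[-1,0.5,0.1,0,0,0,0],[-1,1,0.1,0,0,0,0]]'|grep -E 'pos|cont';python3 -m jog '[[-1,0.5,0.1,0,0,0,0],[-1,1,0.1,0,0,0,0]]'|grep -E 'pos|cont'
```

```text
time_s: 12.05
position: [0.523, 0.0931, 0.0687]
orientation: [0.0, 1.0, 0.017, 0.0]
contact_force: [-0.1, -0.0, -2.8]
position: [0.5238, 0.0935, 0.0688]
contact_force: [-0.3, 0.3, -2.7]
position: [0.5246, 0.0937, 0.0687]
contact_force: [-2.3, -0.4, -2.2]
position: [0.525, 0.0938, 0.0685]
contact_force: [-4.9, 0.4, -0.9]
```

```bash
for i in 1; do python3 -m jog '[[-1,0.5,0.1,0,0,0,0],[-1,1,0.1,0,0,0,0],[-1,1.5,0.2,0,0,0,0],[-1,2,0.2,0,0,0,0],[-1,2.5,0.2,0,0,0,0],[-1,3,0.3,0,0,0,0]]'|grep -E 'pos|cont';python3 -m jog '[[-1,0.5,0.1,0,0,0,0],[-1,1,0.1,0,0,0,0]]'|grep -E 'pos|cont'; python3 -m jog '[[-1,0.5,0.1,0,0,0,0],[-1,1,0.1,0,0,0,0]]'|grep -E 'pos|cont';python3 -m jog '[[-1,0.5,0.1,0,0,0,0],[-1,0.8,0.1,0,0,0,0]]'|grep -E 'pos|cont'; done
```

```text
position: [0.528, 0.0941, 0.0684]
contact_force: [-4.7, 2.3, -2.8]
position: [0.5295, 0.0938, 0.0685]
contact_force: [-1.3, 1.3, -4.0]
position: [0.5314, 0.0934, 0.0688]
contact_force: [-2.1, -0.2, -2.3]
position: [0.532, 0.0933, 0.0688]
contact_force: [-1.7, 1.6, -1.7]
```

```bash
python3 -m jog '[[-1,-25,-2,0,0,0,0],[-1,-33,37,0,0,0,0],[-1,-37,77,0,0,0,0],[-1,-41,117,0,0,0,0],[-1,-44,157,0,0,0,0],[-1,-34,160,0,0,0,0],[-1,-28,160,0,0,0,0],[-1,-26,160,0,0,0,0],[-1,-25,160,0,0,0,0],[-1,-24,160,0,0,0,0],[-1,-23,160,0,0,0,0],[-1,-23,160,0,0,0,0]]'|grep -E 'pos|cont|ori|time'; python3 -m jog '[[-1,0.5,0.1,0,0,0,0],[-1,1,0.1,0,0,0,0]]'|grep -E 'pos|cont';python3 -m jog '[[-1,0.5,0.1,0,0,0,0],[-1,1,0.1,0,0,0,0]]'|grep -E 'pos|cont';python3 -m jog '[[-1,0.5,0.1,0,0,0,0],[-1,1,0.1,0,0,0,0]]'|grep -E 'pos|cont'
```

```text
time_s: 14.55
position: [0.5145, -0.0663, 0.0687]
orientation: [0.0, 1.0, 0.019, 0.0]
contact_force: [0.1, 0.2, -2.3]
position: [0.5153, -0.067, 0.0688]
contact_force: [-0.2, -0.6, -3.5]
position: [0.5163, -0.0674, 0.0687]
contact_force: [-2.1, 0.1, -2.2]
position: [0.5167, -0.0675, 0.0686]
contact_force: [-3.7, -0.4, -0.9]
```

```bash
for i in 1; do python3 -m jog '[[-1,0.5,0.1,0,0,0,0],[-1,1,0.1,0,0,0,0],[-1,1.5,0.2,0,0,0,0],[-1,2,0.2,0,0,0,0]]'|grep -E 'pos|cont';python3 -m jog '[[-1,0.5,0.1,0,0,0,0],[-1,1,0.1,0,0,0,0],[-1,1.5,0.1,0,0,0,0]]'|grep -E 'pos|cont'; python3 -m jog '[[-1,0.5,0.1,0,0,0,0],[-1,1,0.1,0,0,0,0]]'|grep -E 'pos|cont';python3 -m jog '[[-1,0.5,0.1,0,0,0,0],[-1,1,0.1,0,0,0,0]]'|grep -E 'pos|cont'; done
```

```text
position: [0.5197, -0.0678, 0.0687]
contact_force: [-1.7, -1.1, -1.8]
position: [0.521, -0.0677, 0.0687]
contact_force: [-1.5, -1.3, -3.6]
position: [0.522, -0.0678, 0.0687]
contact_force: [-2.7, 0.0, -2.4]
position: [0.5229, -0.0679, 0.0687]
contact_force: [-1.6, -0.7, -3.2]
```

```bash
for i in 1; do python3 -m jog '[[-1,0.5,0.1,0,0,0,0],[-1,1,0.1,0,0,0,0]]'|grep -E 'pos|cont';python3 -m jog '[[-1,0.5,0.1,0,0,0,0],[-1,1,0.1,0,0,0,0]]'|grep -E 'pos|cont'; done
```

```text
position: [0.5236, -0.0679, 0.0687]
contact_force: [-5.5, -0.7, 0.5]
position: [0.5238, -0.0678, 0.0686]
contact_force: [-8.1, -1.9, 1.4]
```

```bash
python3 -m jog '[[-1,-25,-2,0,0,0,0],[-1,-21,-42,0,0,0,0],[-1,-17,-82,0,0,0,0],[-1,-13,-122,0,0,0,0],[-1,-9,-161,0,0,0,0],[-1,2,-161,0,0,0,0],[-1,8,-161,0,0,0,0],[-1,9,-161,0,0,0,0],[-1,10,-161,0,0,0,0],[-1,11,-161,0,0,0,0],[-1,11,-161,0,0,0,0]]'|grep -E 'pos|cont|ori|time'; python3 -m jog '[[-1,0.5,0.1,0,0,0,0],[-1,1,0.1,0,0,0,0]]'|grep -E 'pos|cont';python3 -m jog '[[-1,0.5,0.1,0,0,0,0],[-1,1,0.1,0,0,0,0]]'|grep -E 'pos|cont';python3 -m jog '[[-1,0.5,0.1,0,0,0,0],[-1,1,0.1,0,0,0,0]]'|grep -E 'pos|cont'
```

```text
time_s: 17.22
position: [0.5302, 0.0923, 0.0687]
orientation: [0.0, 1.0, 0.017, 0.0]
contact_force: [0.4, 0.9, -3.3]
position: [0.5311, 0.0926, 0.0688]
contact_force: [0.3, -0.7, -2.5]
position: [0.5322, 0.093, 0.0688]
contact_force: [0.0, 0.6, -2.8]
position: [0.5332, 0.0931, 0.0687]
contact_force: [-0.8, -0.2, -3.9]
```

```bash
for i in 1; do python3 -m jog '[[-1,0.5,0.1,0,0,0,0],[-1,1,0.1,0,0,0,0]]'|grep -E 'pos|cont';python3 -m jog '[[-1,0.5,0.1,0,0,0,0],[-1,1,0.1,0,0,0,0]]'|grep -E 'pos|cont';python3 -m jog '[[-1,0.5,0.1,0,0,0,0],[-1,1,0.1,0,0,0,0]]'|grep -E 'pos|cont'; done
```

```text
position: [0.5342, 0.0931, 0.0687]
contact_force: [-1.0, -0.8, -2.4]
position: [0.5348, 0.0931, 0.0686]
contact_force: [-1.7, 1.6, -2.1]
position: [0.5359, 0.0931, 0.0686]
contact_force: [-1.7, 0.9, -2.8]
```

```bash
for i in 1; do python3 -m jog '[[-1,0.5,0.1,0,0,0,0],[-1,1,0.1,0,0,0,0]]'|grep -E 'pos|cont';python3 -m jog '[[-1,0.5,0.1,0,0,0,0],[-1,1,0.1,0,0,0,0]]'|grep -E 'pos|cont'; done
```

```text
position: [0.5364, 0.093, 0.0685]
contact_force: [-6.0, 1.2, -0.5]
position: [0.5366, 0.093, 0.0684]
contact_force: [-9.6, 1.7, 1.1]
```

```bash
python3 -m jog '[[-1,-25,-2,0,0,0,0],[-1,-33,37,0,0,0,0],[-1,-37,77,0,0,0,0],[-1,-41,117,0,0,0,0],[-1,-44,157,0,0,0,0],[-1,-34,160,0,0,0,0],[-1,-28,160,0,0,0,0],[-1,-25,160,0,0,0,0],[-1,-23,160,0,0,0,0],[-1,-22,160,0,0,0,0],[-1,-21,160,0,0,0,0],[-1,-21,160,0,0,0,0]]'|grep -E 'pos|cont|ori|time'; python3 -m jog '[[-1,0.5,0.1,0,0,0,0],[-1,1,0.1,0,0,0,0]]'|grep -E 'pos|cont';python3 -m jog '[[-1,0.5,0.1,0,0,0,0],[-1,1,0.1,0,0,0,0]]'|grep -E 'pos|cont'
python3 - <<'E'
from h import *
a,c=snap('top','t4.png');b,_=snap('side','s4.png');w,_=snap('wrist','w4.png')
cv2.imwrite('pics/c4.png',np.hstack([cv2.resize(a[138:248,228:328],(500,550),interpolation=cv2.INTER_CUBIC),cv2.resize(b[185:265,210:315],(300,229),interpolation=cv2.INTER_CUBIC).copy() if 0 else cv2.copyMakeBorder(cv2.resize(w[90:300],(300,112)),0,438,0,0,cv2.BORDER_CONSTANT)]))
E
```

```text
time_s: 19.55
position: [0.523, -0.0668, 0.0687]
orientation: [-0.0, 1.0, 0.019, 0.0]
contact_force: [-0.2, -0.6, -3.0]
position: [0.5238, -0.0674, 0.0688]
contact_force: [0.1, -0.3, -2.8]
position: [0.5245, -0.0678, 0.0687]
contact_force: [-2.7, 0.6, -1.9]
```

View pics/c4.png

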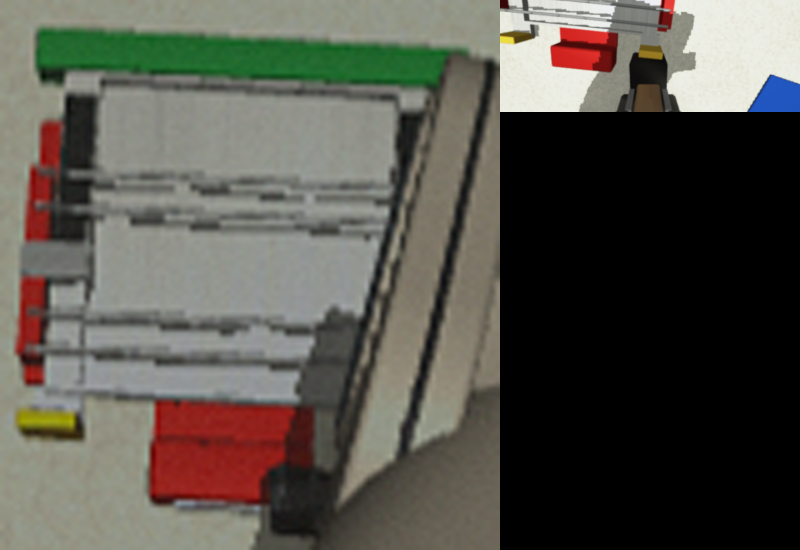

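The tray's front edge (crop row about 75 at left, 95 at right) now reaches the green bar. Next I'll press the right side.

```bash
for i in 1; do python3 -m jog '[[-1,0.5,0.1,0,0,0,0],[-1,0.8,0.1,0,0,0,0]]'|grep -E 'pos|cont';python3 -m jog '[[-1,0.5,0.1,0,0,0,0],[-1,0.8,0.1,0,0,0,0]]'|grep -E 'pos|cont'; done
```

```text
position: [0.5247, -0.0679, 0.0685]
contact_force: [-6.6, 0.3, 0.4]
position: [0.5249, -0.0679, 0.0684]
contact_force: [-8.6, 0.3, 2.2]
```

```bash
python3 -m jog '[[-1,-25,-2,0,0,0,0],[-1,-21,-42,0,0,0,0],[-1,-17,-82,0,0,0,0],[-1,-13,-122,0,0,0,0],[-1,-9,-161,0,0,0,0],[-1,2,-161,0,0,0,0],[-1,8,-161,0,0,0,0],[-1,11,-161,0,0,0,0],[-1,12,-161,0,0,0,0],[-1,13,-161,0,0,0,0],[-1,14,-161,0,0,0,0],[-1,14,-161,0,0,0,0]]'|grep -E 'pos|cont|ori|time'; python3 -m jog '[[-1,0.5,0.1,0,0,0,0],[-1,1,0.1,0,0,0,0]]'|grep -E 'pos|cont';python3 -m jog '[[-1,0.5,0.1,0,0,0,0],[-1,1,0.1,0,0,0,0]]'|grep -E 'pos|cont';python3 -m jog '[[-1,0.5,0.1,0,0,0,0],[-1,1,0.1,0,0,0,0]]'|grep -E 'pos|cont'
```

```text
time_s: 21.37
position: [0.5348, 0.0924, 0.0687]
orientation: [0.0, 1.0, 0.017, 0.0]
contact_force: [0.8, 0.6, -2.9]
position: [0.5357, 0.0928, 0.0688]
contact_force: [-0.6, 0.1, -3.5]
position: [0.5368, 0.0931, 0.0688]
contact_force: [1.0, 0.7, -3.3]
position: [0.5374, 0.0931, 0.0686]
contact_force: [-2.4, -0.6, -0.3]
```

```bash
for i in 1; do python3 -m jog '[[-1,0.5,0.1,0,0,0,0],[-1,0.8,0.1,0,0,0,0]]'|grep -E 'pos|cont';python3 -m jog '[[-1,0.5,0.1,0,0,0,0],[-1,0.8,0.1,0,0,0,0]]'|grep -E 'pos|cont'; done
```

```text
position: [0.5376, 0.0931, 0.0685]
contact_force: [-6.9, 1.0, 0.1]
position: [0.5377, 0.0931, 0.0684]
contact_force: [-8.2, -0.0, 1.2]
```

```bash
python3 -m jog '[[-1,-35,0,0,0,0,0],[-1,-60,20,-30,0,0,0],[-1,-97,374,-30,0,0,0],[-1,-97,374,-30,0,0,0],[-1,-97,374,-30,0,0,0],[-1,-97,374,-30,0,0,0],[-1,-97,374,-30,0,0,0],[-1,-97,374,-30,0,0,0],[-1,-97,374,-30,0,0,0],[-1,-97,374,-30,0,0,0],[-1,-97,374,-30,0,0,0],[-1,-97,374,-30,0,0,0]]'
python3 -m jog '[[-1,0,0,0,0,0,0],[-1,0,0,0,0,0,0]]' >/dev/null
python3 - <<'E'
from h import *
a,c=snap('top','t5.png');w,_=snap('wrist','w5.png');print(env.read_state()['position'],env.read_state()['orientation'])
cv2.imwrite('pics/c5.png',np.hstack([cv2.resize(a[138:248,228:328],(500,550),interpolation=cv2.INTER_CUBIC),cv2.copyMakeBorder(cv2.resize(w[70:,130:450],(300,328)),0,222,0,0,cv2.BORDER_CONSTANT)]))
E
```

```text
time_s: 23.2
position: [0.4559, -0.2897, 0.0986]
orientation: [0.001, 1.0, 0.016, 0.001]
contact_force: [-0.3, 0.2, -2.9]
finger_gap: 0.023
gripper_force: 101.4
[ 0.45593099 -0.28314993  0.09874785] [-9.64276532e-05  9.99829482e-01  1.84653598e-02  1.69391409e-04]
```

View pics/c5.png

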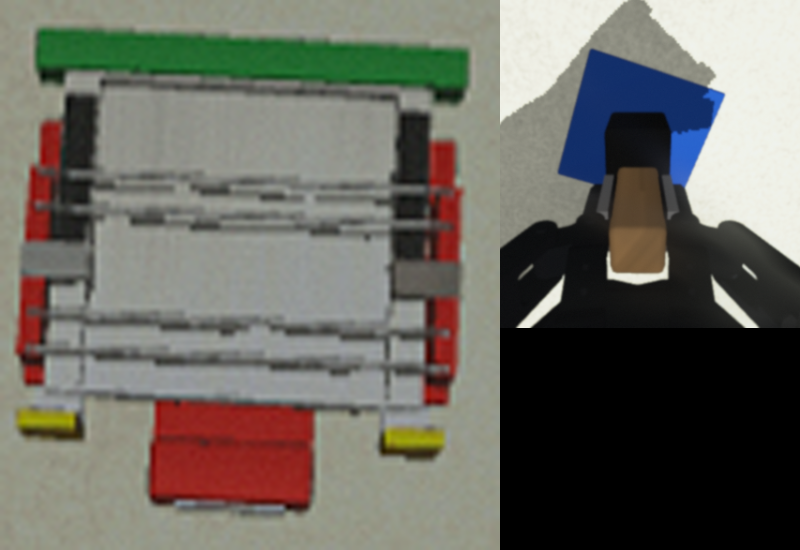

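The tray's front edge lies along the bar and the lugs, at (47,420) and (413,440), run parallel to it. The mallet is straight in the grip over the mat.

```bash
python3 -m jog '[[-1,-1,0,20,0,0,0],[-1,-1,0,32,0,0,0],[-1,-1,0,34,0,0,0],[-1,-1,0,35,0,0,0],[-1,-1,0,35,0,0,0]]'|grep -E 'pos|cont|ori|time'; python3 -m jog '[[-1,0,0,0.5,0,0,0],[-1,0,0,1,0,0,0],[-1,0,0,1,0,0,0]]'|grep -E 'pos|cont'
python3 - <<'E'
from h import *
c=env.get_calibration('top');g=lambda x,y,z:at(c,228+x/5,138+y/5,z)
for p in [(47,427),(413,448)]:print(g(*p,.044))
for p in [(40,80),(464,101)]:print(g(*p,.0))
E
```

```text
time_s: 23.88
position: [0.4552, -0.2838, 0.0642]
orientation: [0.0, 1.0, 0.018, 0.0]
contact_force: [0.6, 0.4, -2.6]
position: [0.4551, -0.2844, 0.0633]
contact_force: [-0.4, -0.2, 0.2]
[0.5701 0.0891 0.044 ]
[ 0.5573 -0.0694  0.044 ]
[0.743  0.0962 0.    ]
[ 0.7283 -0.1047  0.    ]
```

```bash
python3 -m jog '[[-1,0,0,0.5,0,0,0],[-1,0,0,0.5,0,0,0],[-0.2,0,0,0.5,0,0,0],[0.2,0,0,0.5,0,0,0],[0.6,0,0,0.5,0,0,0],[1,0,0,0.5,0,0,0],[1,0,0,0.5,0,0,0],[1,0,0,0.5,0,0,0],[1,0,0,0.5,0,0,0]]' | grep -E 'pos|cont|gap'; python3 -m jog '[[1,0,0,-15,0,0,0],[1,0,0,-40,0,0,0],[1,0,0,-80,0,0,0],[1,0,0,-120,0,0,0],[1,0,0,-140,0,0,0],[1,0,0,-140,0,0,0],[1,0,0,-140,0,0,0]]'
python3 - <<'E'
from h import *
a,c=snap('top','t6.png');w,_=snap('wrist','w6.png')
cv2.imwrite('pics/c6.png',np.hstack([w,cv2.copyMakeBorder(a[235:310,360:450],0,345,0,0,cv2.BORDER_CONSTANT)]))
E
```

```text
position: [0.4548, -0.2843, 0.0621]
contact_force: [-0.4, 0.1, -0.0]
finger_gap: 0.0854
time_s: 25.47
position: [0.4552, -0.2846, 0.2034]
orientation: [0.001, 1.0, 0.018, 0.001]
contact_force: [0.0, 0.1, -1.0]
finger_gap: 0.0853
gripper_force: 0.0
```

View pics/c6.png

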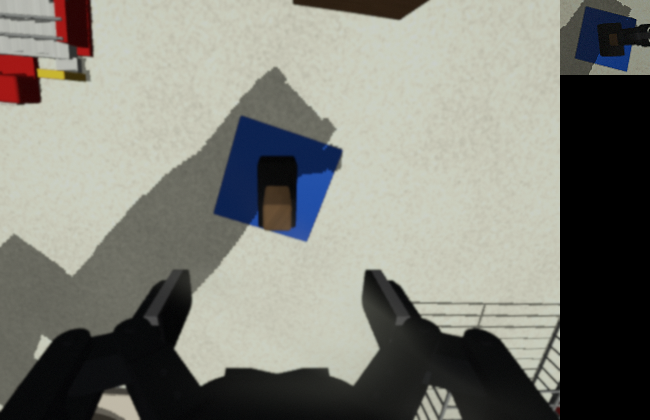

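The mallet stands upright near the middle of the mat (head around (277,185)) and the gripper is clear of it.

```bash
python3 -c "
from bench import env
print(env.finish_job())"
```

```text
the job is handed in; nothing more can be done
None
```

The tray is out of its clips, with both sides felt pressed against the stop bar (about 8 N each; highest reading under 11 N), the mallet stands upright near the middle of its mat, and the job was handed in at about 26 s with no verdict returned.

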